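# Stroke down the keeper flaps of a parts carrier

## Robot

A 6-joint arm with a two-finger parallel gripper is mounted at the origin on the work surface. World frame = base frame: x ahead of the robot, y to its left, z up, the work surface at z = 0. Lengths are in mm, angles in rad, forces in N, time in s.
With the tool pointing down it reaches from about 275 to 750 mm from the base axis. Payload 10.2 kg.
Tool frame: the origin (TCP) lies midway between the tips of the shut fingers; the grasp point (between the pads) lies 19 mm behind it (ctrl.grasp_offset is the distance from the TCP to the grasp point, in mm); z points along the fingers, y is the line along which they close (so a half turn about z gives the same grasp; the last joint's range is limited). The gripper opens to 85 mm and grips with 20 to 120 N. Pads are 22 mm wide; open, the fingers measure 114 mm over their backs; the gripper's body (76 mm by 85 mm) begins 54 mm behind the grasp point. The pads swing forward as they close: fully open they stand 13 mm farther back than shut.
Start: joints at [-0.223, 0.313, 1.498, -0, 1.331, -0.223], TCP at [525.006, -0.013, 231.294] pointing down, gripper open.
Joint ranges: [-2.94, 2.94], [-0.97, 2.17], [0.19, 2.56], [-1.23, 4.37], [0.02, 3.11], [-2.88, 2.88]. Speed limits (rad/s): [2.39, 2.39, 3.01, 3.14, 3.14, 3.14].

## Interface

Orientations are given as a unit quaternion [w, x, y, z].
In Python, from rig import ctrl, viewer, models gives the robot as it stands. The module is installed in compiled form; this text tells all that it offers.
- The arm moves only by the shell command python3 -m pendant 'ROWS' [OPENING] [FORCE]. ROWS is text: rows parted by semicolons, each of 4 numbers parted by spaces: the shift along the tool's x, y, z in m, then the turn about the tool's z in rad. In form: x y z yaw; .... A call has 1 to 10 rows; each row shifts and turns the commanded pose from where the row before left it, along the tool's axes as they then stand; what a row does not reach is not made up. A row lasts 1/8 s, in which the tool goes at most 62.5 mm and 10.7 degrees, less where a joint would pass 70% of its speed; a pose out of reach is approached as far as the arm can. A call is refused whole if a number of a shift passes 0.0625 or a number of a turn 0.188, either way. A call with a gripper value outside its range is refused whole. OPENING is the opening, from 0 (shut) to 1 (fully open), set as the call begins (- or left out, the last holds). The fingers move at their own pace and stop on an object; FORCE is the grip in N (left out, the last holds). Time passes only in rows, so rows that do not move let the fingers close. It gives the time, the measured TCP pose, the force, the opening and the grip force at its end, in the units of the state.
- ctrl.sense(): the state, without advancing time (a new reading comes with each control period).
- viewer.capture(name): name is "scene" or "side" or "wrist"; returns a dict with "color" (480x640x3 uint8, red, green, blue), "vertical_fov" (degrees; the focal length in pixels is half the picture's height over the tangent of half this angle, whatever the lens; pixels are square), "cx", "cy" (the principal point, pixels), "pose" (4x4, takes a point from camera to world coordinates). Camera axes: x right, y down, z forward; pixel columns grow to the right and rows downward; lengths in mm; the calibration is good to about 2 mm. The wrist camera is an equidistant fisheye: a pixel r from the principal point sees the ray r / f radians off the axis. A picture is of the moment at which its call begins. There is no depth.
- ctrl.finish_job(): hands the job in; it is judged then, once.
Trained networks look in the newest picture that a camera, given by its name, has taken for a name from the list of things; names that differ only in an ending like _2 or _b are one class to them, and where a whole thing is asked for, a point or a joint stands for the part that bears it (a point fixed in the world has none). Each returns a list of dicts, best first, with "p" (0 to 1); they miss things now and then, are a little off and sometimes report something else, mostly with a low value. They report only what shows in the picture. A call takes as long as a camera call.
- models.boxes_of(camera, query): "at" ([x, y, z] in mm, in world coordinates, good to about 4 mm: the middle of the surface that is visible of it).
The state is a dict: "time_s": time; "joints": joint angles; "dq": joint speeds; "tau": joint torques, N m; "eef_pos": TCP position; "ee_rot": TCP orientation; "force": force on the tool from outside, world axes, zero at the start; "wrist_torque": the same for the moment, N m; "grip_width": opening from 0.0 (shut) to 1.0 (fully open); "grip_force": force on a finger pad.
Only numpy, scipy, OpenCV 4.12 (cv2) and the standard library are available. Lean on these libraries where they do the work, as an engineer would, in place of code of your own. Each camera call takes 0.05 s, during which the arm holds its last target. There are 200 camera calls.

## Task

Run the closed fingertips along the curved row of five orange keeper flaps on the blue parts carrier, starting at the white dot, so that the flaps fold down one after the other in that order and all lie flat over their pockets. Go gently, just above the plate, without pressing on it or shifting the carrier; grip and lift nothing, leave the shell, the ring and everything else where they are, and finish clear of everything.

Things in the scene. Friction and masses are not known exactly. Their poses are not given: they have to be found in the camera images.
- carrier: blue-painted plate 170 x 280 mm (x, y), 14 mm thick, 2 to 3 kg, loose on the bench at any yaw; origin on its underside (bench height), 5 mm in +x from the plate's centre; z up. Five orange flaps stand in a row along an arc of radius 160 mm about the point (-115, 0) mm of its frame, bulging to +x, running from the -y end (white 20 mm dot on the plate before flap 1) to the +y end.
- flap1 (a joint): angle of flap 1 (1 is next to the white dot, 5 the last): 0 standing upright, 1.5 lying down at its stop; starts between 0 and 0.3. Orange plate 26 mm wide across the row, 38 mm long from its hinge, 4 mm thick; slight friction (0.5 N at its end), stays where left. A fingertip led along the arc with its end 9 to 17 mm above the plate folds it as it passes.
- hinge1 (a point): point on the hinge axis of flap 1, mid-width, 4 mm above the plate (18 mm above the bench); hinges follow one another every 46 mm along the arc. Axes as the carrier. Each hinge axis is level and points at the arc's centre: flaps fold only forward along the row, away from the white dot, over a small black part (4 mm high) in the flat grey pocket past their foot. Hinge lugs rise 7 mm from the plate.
- flap2 (a joint): angle of flap 2 (1 is next to the white dot, 5 the last): 0 standing upright, 1.5 lying down at its stop; starts between 0 and 0.3. Same as flap1.
- hinge2 (a point): point on the hinge axis of flap 2, mid-width, 4 mm above the plate (18 mm above the bench); hinges follow one another every 46 mm along the arc. Axes as the carrier.
- flap3 (a joint): angle of flap 3 (1 is next to the white dot, 5 the last): 0 standing upright, 1.5 lying down at its stop; starts between 0 and 0.3. Same as flap1.
- hinge3 (a point): point on the hinge axis of flap 3, mid-width, 4 mm above the plate (18 mm above the bench); hinges follow one another every 46 mm along the arc. Axes as the carrier.
- flap4 (a joint): angle of flap 4 (1 is next to the white dot, 5 the last): 0 standing upright, 1.5 lying down at its stop; starts between 0 and 0.3. Same as flap1.
- hinge4 (a point): point on the hinge axis of flap 4, mid-width, 4 mm above the plate (18 mm above the bench); hinges follow one another every 46 mm along the arc. Axes as the carrier.
- flap5 (a joint): angle of flap 5 (1 is next to the white dot, 5 the last): 0 standing upright, 1.5 lying down at its stop; starts between 0 and 0.3. Same as flap1.
- hinge5 (a point): point on the hinge axis of flap 5, mid-width, 4 mm above the plate (18 mm above the bench); hinges follow one another every 46 mm along the arc. Axes as the carrier.
- shell_a: a loose black bracket shell, 50 x 44 x 40 mm, standing on the carrier inside the bow of the row; origin: centre of its underside. Leave alone.
- cap_ring: a loose white plastic ring, 32 mm across, 12 mm high, lying on the carrier inside the bow; origin: centre of its underside. Leave alone.
- shell_b: a loose black bracket shell on the bench, 50 x 44 x 40 mm; origin: centre of its underside. Leave alone.
- shell_c: another such black bracket shell on the bench. Leave alone.
- driver: a screwdriver lying on the bench. Leave alone.
- scope: a standing black hand microscope, 42 mm across, 93 mm high; origin: centre of its underside. Leave alone.
- jar: a small closed jar, 48 mm across, 60 mm high; origin: centre of its underside. Leave alone.

How it is judged (in metres and radians):
On the way, in this order (a step that is already met when the one before it is completed fails the run):
1. flap 1 has been folded down (value of joint flap1 above 1.15 rad).
2. flap 2 has been folded down (value of joint flap2 above 1.15 rad).
3. flap 3 has been folded down (value of joint flap3 above 1.15 rad).
4. flap 4 has been folded down (value of joint flap4 above 1.15 rad).
5. flap 5 has been folded down (value of joint flap5 above 1.15 rad).
At the end, for the whole second after the job is handed in: All five flaps are folded past 1.15 rad (their stop is at 1.5) and at rest, the carrier lies flat within 20 mm of where it started, and every loose thing is within 25 mm of where it started (value of joint each of flap1, flap2, flap3, flap4, flap5 above 1.15 rad and velocity of joint each of flap1, flap2, flap3, flap4, flap5 below 0.05 rad/s and distance of carrier from where it was at the start of the episode below 0.02 m and height (world z) of carrier below 0.006 m and angle between carrier's own z axis and vertical below 0.05 rad and linear speed of carrier below 0.01 m/s and distance of each of shell_a, cap_ring, shell_b, shell_c, driver, scope, jar from where it was at the start of the episode below 0.025 m and angle between shell_a's own z axis and vertical below 0.1 rad); the robot touches nothing.
It fails at once if the carrier and its flaps are pushed, pinched or pressed with more than 20 N (contact force between any of the fingers, the arm and carrier above 20 N).
It fails at once if the carrier is shifted by more than 20 mm, lifted or tipped (distance of carrier from where it was at the start of the episode above 0.02 m or height (world z) of carrier above 0.006 m or angle between carrier's own z axis and vertical above 0.05 rad).
It fails at once if a loose thing is carried, lifted or moved by more than 25 mm (distance of any of shell_a, cap_ring, shell_b, shell_c, driver, scope, jar from where it was at the start of the episode above 0.025 m).
It also fails if it takes over 35 s, if anything falls off the work surface, if the arm or the gripper's body presses on something with over 40 N, if the wrist force passes 120 N, or if a joint passes its speed limit or range.

## Working session

There is one attempt and no reset: what is moved stays moved. The work goes in short steps, Python scripts to look and compute and a shell command to move; the robot and the scene stay as the last step left them, time stands still between calls to the robot, and variables do not carry over. Pictures are saved under pics/ and viewed, at most 10 in all, crops included, and the job is handed in when it is done.

```bash
mkdir -p pics; python3 - <<'E'
from rig import ctrl,viewer,models
import cv2
s=ctrl.sense();print(s['time_s'],s['eef_pos'],s['ee_rot'],s['grip_width'])
for c in("scene","side","wrist"):
    d=viewer.capture(c);cv2.imwrite(f'pics/{c}0.png',d['color'][:,:,::-1]);print(c,d['vertical_fov'],d['cx'],d['cy'],d['pose'].round(3).tolist())
    for q in("carrier","hinge1","flap1","shell_a","cap_ring"):
        print(q,[([round(v) for v in b['at']],round(b['p'],2)) for b in models.boxes_of(c,q)][:7])
E
```

```text
0.0 [5.24737361e+02 4.62723309e-02 2.30717997e+02] [-5.42304183e-04  7.07100249e-01  7.07113013e-01 -3.60404344e-04] 1.00092370821887
scene 47.7060377391577 314.86018436648595 243.88062887266332 [[0.507, 0.498, -0.704, 1322.11], [0.862, -0.306, 0.405, -471.769], [-0.014, -0.812, -0.584, 713.897], [0.0, 0.0, 0.0, 1.0]]
carrier [([595, -25, 14], 0.59)]
hinge1 [([597, -24, 13], 0.61), ([383, -398, 28], 0.61), ([398, 380, 32], 0.42)]
flap1 [([494, -80, 39], 0.64), ([540, -77, 40], 0.62), ([622, -40, 37], 0.5), ([653, -3, 40], 0.46)]
shell_a [([384, -398, 28], 0.96), ([531, 4, 50], 0.88), ([395, 379, 29], 0.84), ([583, 68, 20], 0.25)]
cap_ring [([584, 68, 23], 0.73), ([589, -28, 13], 0.69)]
side 46.89512297838035 317.19117248819435 234.22988030918313 [[0.783, -0.444, 0.435, -99.802], [-0.622, -0.566, 0.541, -751.064], [0.006, -0.694, -0.72, 1058.749], [0.0, 0.0, 0.0, 1.0]]
carrier [([552, -38, 16], 0.75)]
hinge1 [([554, -33, 13], 0.78)]
flap1 [([650, 0, 33], 0.66), ([493, -79, 37], 0.63), ([614, -37, 40], 0.48), ([535, -78, 35], 0.41)]
shell_a [([391, 377, 38], 0.82), ([555, -34, 14], 0.72), ([371, -400, 35], 0.63), ([514, 1, 54], 0.61)]
cap_ring [([583, 68, 23], 0.67)]
wrist 65.70646984690485 316.592676213785 238.09081173178032 [[1.0, -0.001, -0.001, 524.063], [-0.001, -0.966, -0.258, 65.562], [-0.0, 0.258, -0.966, 374.658], [0.0, 0.0, 0.0, 1.0]]
carrier [([574, -8, 12], 0.71)]
hinge1 [([574, -14, 17], 0.66), ([588, 72, 34], 0.55)]
flap1 [([540, -77, 47], 0.84), ([497, -76, 46], 0.81), ([644, 0, 40], 0.78), ([580, -60, 47], 0.67), ([614, -30, 60], 0.67)]
shell_a [([522, 9, 52], 0.82)]
cap_ring [([586, 69, 27], 0.82), ([576, -9, 13], 0.72)]
```

View pics/wrist0.png

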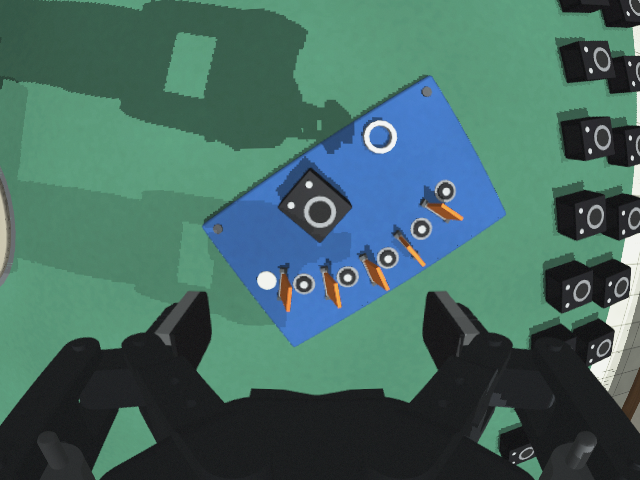

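View pics/side0.png

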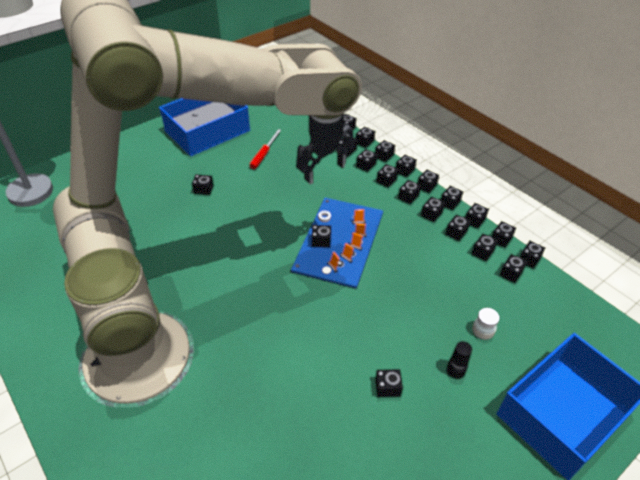

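View pics/scene0.png

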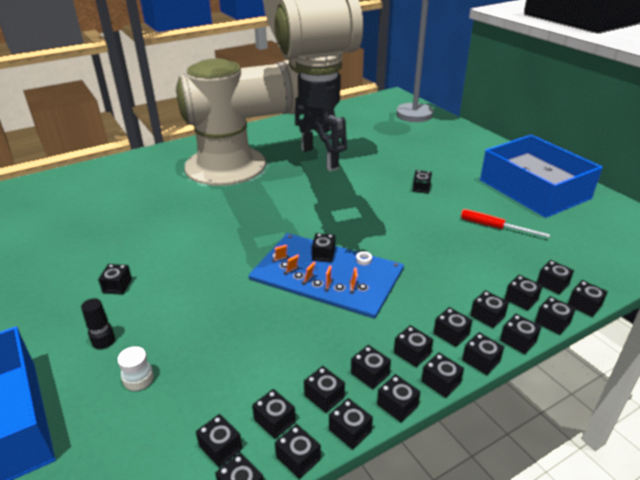

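The wrist view shows the carrier with corners near (205,222), (430,76), (505,213) and (294,345). The white dot is at (267,281), and the flaps run from (287,290) to (443,208). Scene and side views agree, and nothing stands close to the row except shell_a inside the bow. Next I fit the plate outline.

```bash
cat > h.py <<'E'
import numpy as np,cv2
from rig import ctrl,viewer,models
def ray(d,uv,z):
    f=240/np.tan(np.radians(d['vertical_fov'])/2);uv=np.atleast_2d(uv).astype(float)
    p=(uv-[d['cx'],d['cy']])/f
    r=np.linalg.norm(p,axis=1)+1e-9
    v=np.c_[p*(np.sin(r)/r)[:,None],np.cos(r)] if d['fish'] else np.c_[p,np.ones(len(p))]
    P=d['pose'];v=v@P[:3,:3].T
    return P[:3,3]+v*((z-P[2,3])/v[:,2])[:,None]
def plate(cam):
    d=viewer.capture(cam);d['fish']=cam=='wrist'
    h=cv2.cvtColor(d['color'],cv2.COLOR_RGB2HSV)
    m=cv2.inRange(h,(104,120,60),(125,255,255))
    n,l,st,c=cv2.connectedComponentsWithStats(cv2.morphologyEx(m,cv2.MORPH_CLOSE,np.ones((5,5))))
    out=[]
    w=[ray(d,c[i],14)[0] for i in range(n)]
    i=max((i for i in range(1,n) if np.hypot(*(w[i][:2]-[575,-10]))<40),key=lambda i:st[i,4])
    v,u=np.where(l==i)
    (c0,sz,a)=cv2.minAreaRect(ray(d,np.c_[u,v],14)[:,:2].astype(np.float32))
    return d,h,np.array(c0),sz,a
E
python3 - <<'E'
from h import *
for c in("wrist","side","scene"):
    d,h,c0,sz,a=plate(c);print(c,c0.round(1),np.round(sz,1),round(a,1))
    yaw=np.radians(a-90 if sz[1]>sz[0] else a-180)
    yaw=[y for y in yaw+np.arange(4)*np.pi/2 if abs(y+1.0)<.5][0] if False else yaw
    if c=="wrist":
        white=cv2.inRange(h,(0,0,215),(180,40,255))
        n,l,st,ce=cv2.connectedComponentsWithStats(white)
        print('dot',[(ce[i].round(1),st[i,4],ray(d,ce[i],14)[0].round(1)) for i in range(1,n) if 230<ce[i][0]<300 and 250<ce[i][1]<310])
        P=ray(d,[[304,284],[347,277],[388,258],[422,229],[446,191]],18)[:,:2];print('parts',P.round(1))
    for y in(np.radians(a),np.radians(a)-np.pi/2):
        R=np.array([[np.cos(y),-np.sin(y)],[np.sin(y),np.cos(y)]])
        C=c0+R@[-120,0]  # arc centre: origin is 5 mm +x of plate centre
        print(round(y,3),'arc centre',C.round(1))
        for k in range(-2,3):
            t=k*.2875;print((C+R@[160*np.cos(t),160*np.sin(t)]+0).round(1) ,end=' ')
        if c=="wrist":print('\nparts rel: r',np.hypot(*(P-C).T).round(1),'ang',((np.arctan2(*(P-C).T[::-1])-y+np.pi)%(2*np.pi)-np.pi).round(3))
        print()
E
```

```text
wrist [566.6 -10.6] [277.9 168.9] 33.5
dot [(array([266.3, 280.2]), np.int32(259), array([471.1, -76.5,  14. ]))]
parts [[510.8 -78.9]
 [555.1 -71.2]
 [596.8 -50.9]
 [630.8 -20.4]
 [654.   19.1]]
0.586 arc centre [466.6 -76.9]
[626.6 -75.2] [619.5 -29.9] [599.9  11.5] [569.4  45.7] [530.4  69.8] 
parts rel: r [ 44.2  88.7 132.7 173.6 210.6] ang [-0.631 -0.522 -0.389 -0.254 -0.112]

-0.985 arc centre [500.3  89.4]
[502.  -70.6] [547.3 -63.5] [588.7 -43.9] [622.9 -13.4] [647.   25.6] 
parts rel: r [168.7 169.8 170.3 170.5 169.1] ang [-0.523 -0.257  0.017  0.286  0.556]

side [564.1 -13.6] [283.8 169.6] 33.7
0.588 arc centre [464.2 -80.2]
[624.2 -78.1] [617.  -32.8] [597.3   8.6] [566.7  42.7] [527.6  66.7] 
-0.982 arc centre [497.5  86.2]
[499.6 -73.8] [544.9 -66.6] [586.3 -46.9] [620.4 -16.3] [644.4  22.8] 
scene [573.1 -14.8] [279.  177.8] 33.6
0.586 arc centre [473.1 -81.2]
[633.1 -79.4] [626.  -34.1] [606.4   7.3] [575.8  41.5] [536.8  65.6] 
-0.985 arc centre [506.7  85.2]
[508.5 -74.8] [553.8 -67.7] [595.2 -48.1] [629.4 -17.6] [653.4  21.4]
```

Taking the arc centre 110 mm behind the plate's centre puts the five parts at radius 160, as it should, and the dot at 161. That gives C = (506, 81), yaw -0.985, and a start over the dot at (464, -73.5).

```bash
python3 -m pendant '-0.037 -0.0305 0 0; -0.0365 -0.0305 0 0; 0 0 0.04 0.12; 0 0 0.04 0.12; 0 0 0.04 0; 0 0 0 0; 0 0 0 0; 0 0 0 0' 0 20
python3 - <<'E'
from h import *
d,h,c0,sz,a=plate("wrist");print(c0,sz,a)
cv2.imwrite('pics/w1.png',d['color'][:,:,::-1])
s=ctrl.sense();q=np.array(s['ee_rot'])
from scipy.spatial.transform import Rotation as T
print(s['eef_pos'],s['grip_width'],s['time_s'],T.from_quat(q[[1,2,3,0]]).as_matrix().round(3),s['force'])
E
```

```text
time_s: 2.05
eef_pos: [464.8, -73.8, 112.9]
ee_rot: [0.001, 0.787, 0.617, 0.001]
force: [0.2, 0.1, 0.8]
grip_width: -0.0
grip_force: 0.0
[567.03100586 -10.36824036] (279.3273010253906, 169.22177124023438) 33.56711959838867
[464.66664959 -73.73731143 112.62197862] 0.006593362744262069 2.1 [[ 0.238  0.971  0.002]
 [ 0.971 -0.238 -0.001]
 [-0.     0.002 -1.   ]] [0.2110442  0.39180856 0.20876528]
```

View pics/w1.png

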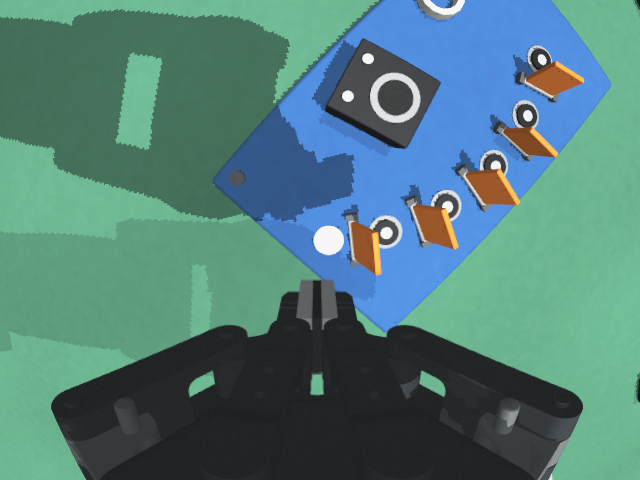

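The plate fix repeats (567, -10.4). The shut fingertips at (317,285) are lined up with the white dot (328,240), and flap 1 is ahead at (365,245). Next I go down.

```bash
python3 -m pendant '0 0 0.03 0; 0 0 0.03 0; 0 0 0.0275 0; 0 0 0 0; 0 0 0 0'
python3 - <<'E'
from h import *
d=viewer.capture("side");cv2.imwrite('pics/s1.png',cv2.resize(d['color'][170:310,250:420,::-1],None,fx=4,fy=4))
E
```

```text
time_s: 2.72
eef_pos: [464.8, -73.8, 25.1]
ee_rot: [0.001, 0.787, 0.617, 0.0]
force: [0.8, -0.3, 1.3]
grip_width: -0.001
grip_force: 0.0
```

View pics/s1.png

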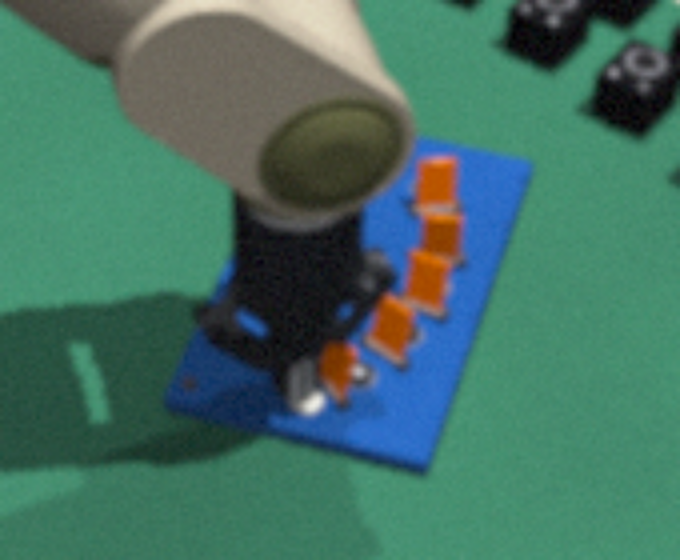

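The fingertips at (305,395) are over the white dot, just before flap 1 at (338,370), and all five flaps are standing. I sweep now.

```bash
python3 -m pendant '0 0.008 0 -0.05; 0 0.008 0 -0.05; 0 0.008 0 -0.05; 0 0.008 0 -0.05; 0 0.008 0 -0.05; 0 0.008 0 -0.05; 0 0.008 0 -0.05; 0 0.008 0 -0.05; 0 0 0 0'
python3 - <<'E'
from h import *
s=ctrl.sense();v=np.array(s['eef_pos'][:2])-[506,81.1];print(s['eef_pos'],np.hypot(*v),np.arctan2(v[1],v[0])+.985)
d=viewer.capture("wrist");cv2.imwrite('pics/w2.png',d['color'][:,:,::-1])
E
```

```text
time_s: 3.9
eef_pos: [528.2, -77.8, 24.9]
ee_rot: [0.001, 0.648, 0.761, 0.0]
force: [1.1, -0.6, -0.3]
grip_width: 0.001
grip_force: 0.2
[528.22678986 -77.78743885  24.90005998] 160.43456115457786 -0.44680811162146516
```

View pics/w2.png

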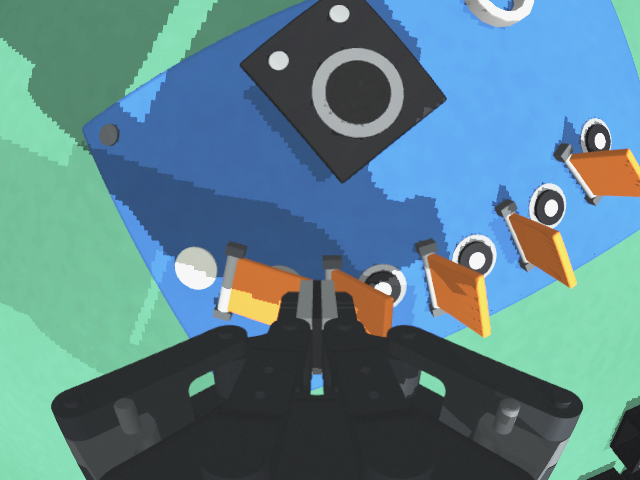

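Flap 1 lies flat (at 255,285) and the fingertips (317,300) are just meeting flap 2. The tip is at radius 160 and the force is about 1 N, so I continue.

```bash
python3 -m pendant '0 0.008 0 -0.05; 0 0.008 0 -0.05; 0 0.008 0 -0.05; 0 0.008 0 -0.05; 0 0.008 0 -0.05; 0 0.008 0 -0.05; 0 0.008 0 -0.05; 0 0.008 0 -0.05; 0 0.008 0 -0.05; 0 0.008 0 -0.05'
python3 -m pendant '0 0.008 0 -0.05; 0 0.008 0 -0.05; 0 0.008 0 -0.05; 0 0 0 0'
python3 - <<'E'
from h import *
s=ctrl.sense();v=np.array(s['eef_pos'][:2])-[506,81.1];print(s['eef_pos'],np.hypot(*v),np.arctan2(v[1],v[0])+.985)
d=viewer.capture("wrist");cv2.imwrite('pics/w3.png',d['color'][:,:,::-1])
E
```

```text
time_s: 5.2
eef_pos: [600.9, -47.9, 24.3]
ee_rot: [0.0, 0.44, 0.898, 0.0]
force: [0.3, -0.4, 0.6]
grip_width: -0.001
grip_force: 0.1
time_s: 5.7
eef_pos: [619.1, -32.2, 24.2]
ee_rot: [0.0, 0.372, 0.928, 0.0]
force: [-0.7, 0.5, -0.5]
grip_width: -0.004
grip_force: 0.2
[619.10804687 -32.15153347  24.24757092] 160.06042639928012 0.19896794876116208
```

View pics/w3.png

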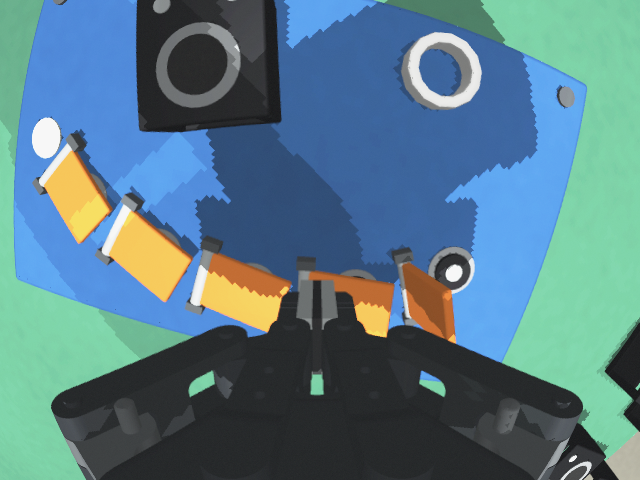

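Flaps 1 to 3 lie flat, flap 4 is going down under the tips (317,300), and flap 5 still stands at (430,295). I continue about 1 mm higher.

```bash
python3 -m pendant '0 0.008 -0.0005 -0.05; 0 0.008 -0.0005 -0.05; 0 0.008 0 -0.05; 0 0.008 0 -0.05; 0 0.008 0 -0.05; 0 0.008 0 -0.05; 0 0.008 0 -0.05; 0 0.008 0 -0.05; 0 0.008 0 -0.05; 0 0.008 0 -0.05'
python3 -m pendant '0 0.008 0 -0.05; 0 0.008 0 -0.05; 0 0 0 0; 0 0 -0.02 0; 0 0 -0.04 0; 0 0 -0.06 0; 0 0 -0.05 0; 0 0 0 0; 0 0 0 0'
python3 - <<'E'
from h import *
s=ctrl.sense();print(s['eef_pos'],s['force'],s['time_s'])
d,h,c0,sz,a=plate("wrist");print(c0,sz,a);cv2.imwrite('pics/w4.png',d['color'][:,:,::-1])
E
```

```text
time_s: 7.0
eef_pos: [659.3, 35.7, 25.0]
ee_rot: [0.0, 0.13, 0.991, -0.0]
force: [-0.6, 0.2, -1.0]
grip_width: -0.0
grip_force: 0.1
time_s: 8.12
eef_pos: [662.8, 51.1, 194.9]
ee_rot: [-0.0, 0.081, 0.997, -0.0]
force: [-0.4, 0.9, 0.1]
grip_width: -0.0
grip_force: 0.0
[662.79642712  51.07324744 194.89989951] [-0.44069931  0.87428665  0.13014855] 8.125
[566.22833252 -10.54812622] (279.12957763671875, 169.37576293945312) 33.549652099609375
```

View pics/w4.png

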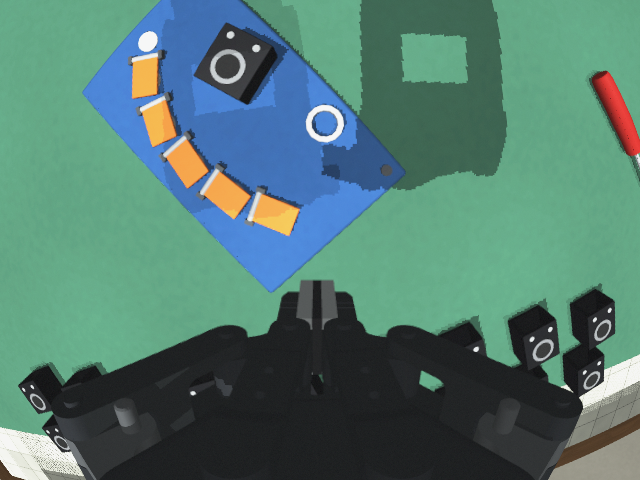

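All five flaps lie flat, from (145,75) to (273,212). The plate has moved less than 1 mm, the shell and ring are in place, and the tool is well clear.

```bash
python3 -c "
from rig import ctrl;print(ctrl.finish_job())"
```

```text
the job is handed in; nothing more can be done
None
```

The job is handed in: all five flaps were folded flat in one sweep from the white dot, the carrier moved less than 1 mm by the wrist camera, the shell and ring stayed where they were, and the arm finished clear (the hand-in call returned no verdict).

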